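Jack up one side of the hotplate and hold it up

ROBOT

A 6-joint arm with a two-finger parallel gripper is mounted at the origin on a cart in front of the work surface, level with it; the furniture and walls round the work are solid. World frame = base frame: x ahead of the robot, y to its left, z up, the work surface at z = 0. Lengths are in mm, angles in rad, forces in N, time in s.
With the tool pointing down it reaches from about 275 to 725 mm from the base axis. Payload 15.9 kg.
Tool frame: the origin (TCP) lies between the finger pads; the fingertips stand arm.finger_overhang ahead of it and the grasp point (between the pads) lies 6 mm ahead of it (arm.finger_overhang is the distance from the TCP to the fingertips, in mm); z points along the fingers, y is the line along which they close (so a half turn about z gives the same grasp; the last joint's range is limited). The gripper opens to 85 mm and grips with 20 to 120 N. Pads are 22 mm wide; open, the fingers measure 114 mm over their backs; the gripper's body (76 mm by 85 mm) begins 54 mm behind the grasp point. The pads swing forward as they close: fully open they stand 13 mm farther back than shut.
Start: joints at [1.309, 0.213, -0.034, 1.323, 0, 1.571], TCP at [129.404, 482.949, 256.306] pointing down, gripper open.
Joint ranges: [-2.98, 2.98], [-0.74, 1.72], [-1.14, 1.35], [-2.1, 2.04], [-1.57, 1.44], [-3.14, 3.14]. Speed limits (rad/s): [1.89, 1.89, 2.39, 2.57, 3.14, 3.14].

INTERFACE

Orientations are given as a rotation vector (axis times angle).
In Python, from cell import arm gives the robot as it stands.
- The arm moves only by the tool arm_command, never from a script. Its argument "plan" is a list of rows, each a list of 6 numbers: the shift along the tool's x, y, z in m, then the turn, a rotation vector about the tool's x, y, z in degrees. A call has 1 to 12 rows; each row shifts and turns the commanded pose from where the row before left it, along the tool's axes as they then stand; what a row does not reach is not made up. A row lasts 1/12 s, in which the tool goes at most 41.7 mm and 7.16 degrees, less where a joint would pass 70% of its speed; a pose out of reach is approached as far as the arm can. A call with a gripper value outside its range is refused whole. "jaw" is the opening in per cent of the stroke, from 0 (shut) to 100 (fully open), set as the call begins (left out, the last holds). The fingers move at their own pace and stop on an object; the grip force is fixed at half the most. Time passes only in rows, so rows that do not move let the fingers close. It gives the time, the measured TCP pose, the force, the opening and the grip force at its end, in the units of the state.
- arm.get_state(): the state, without advancing time (a new reading comes with each control period).
- arm.grab_frame(name): name is "scene" or "top" or "wrist"; returns the picture (420x560x3 uint8, red, green, blue); there is no depth.
- arm.calibration(name): a dict with "fx", "fy", "cx", "cy" (pixels), "distortion" ([k1, k2, p1, p2, k3] as OpenCV has them; the pictures are not rectified), "R" (3x3) and "t" (3): a world point X has camera coordinates R X + t. Camera axes: x right, y down, z forward; pixel columns grow to the right and rows downward; lengths in mm; the calibration is good to about 2 mm. A picture is of the moment at which its call begins: read the wrist's pose just before it. calibration takes no time and is no camera call; for the wrist camera it gives the pose at the moment of the call.
- arm.sign_off(): hands the job in; it is judged then, once.
The state is a dict: "time_s": time; "joint_pos": joint angles; "dq": joint speeds; "joint_efforts": joint torques, N m; "ee_pos": TCP position; "orientation": TCP orientation; "wrist_force": force on the tool from outside, world axes, zero at the start; "ft_torque": the same for the moment, N m; "finger_gap": finger opening in mm; "grasp_force": force on a finger pad.
Only numpy, scipy, OpenCV 4.12 (cv2) and the standard library are available. Lean on these libraries where they do the work, as an engineer would, in place of code of your own. Each camera call takes 0.05 s, during which the arm holds its last target. There are 200 camera calls.

TASK

One side of the hotplate, where the steel lift tongue is, needs new feet. Set the little lever jack on the board with its saddle centred under the tongue's lift pad and let go; press the handle once down to its stop and let it come all the way up to seat it, then press it fully down again and finish while holding it down, so that only the jack carries that side. Don't push on the hotplate with the robot or shove it along, and leave the mug, soap bottle and tin where they are.

Things in the scene. Friction and masses are not known exactly. Their poses are not given: they have to be found in the camera images.
- hotplate: White single-ring hotplate, about 1.4 kg, loose on a wooden board whose top is at z = 0.012. Body 180 (x) x 190 (y) x 44 mm on four 24 mm feet at x +-70, y +-75 mm; top of the dark ring 81 mm above the board. Origin: underside centre, on the board. A steel tongue 34 mm wide sticks out 63 mm from the middle of its -x side (underside 52, top 57 mm up); small black knob on its -y side.
- lift_pad (a point): Marked lift point: centre of the flat underside of the pad (18 mm diameter, 12 mm tall) under the tongue's round end; 40 mm above the board while all feet stand. 136 mm from the hotplate's origin along its -x (46 mm out from its side). A dark round boss (18 mm diameter, top 63 mm above the board) right above it marks it from above. Axes as the hotplate's.
- jack: Steel lever jack, loose, about 1.1 kg. Origin: underside of its base plate (66 wide, 6 mm thick, from 75 mm ahead of the origin to 85 mm behind), on the board. +x points to the saddle (50 mm ahead of the origin), -x to the handle; the grip post is 20 mm behind the origin. With the handle up the saddle end fits under the tongue, and the plate under the hotplate.
- grip_post (a point): Centre of the top face of the jack's upright grey grip post: 28 mm (x) by 24 mm (y), top 96 mm above the board. Fixed to the base plate, 70 mm behind the saddle along the jack's x. Grip its top 30 mm across y; lower down the handle's yoke passes on both sides (45 mm over all). Axes as the jack's.
- saddle (a point): Centre of the saddle's floor: a dark shallow round cup, 38 mm inside and 44 mm outside diameter, rim 5 mm above its floor. Floor 24 mm above the base's underside with the handle up (rim 29 mm), rising straight up 60 mm per radian of handle, 54 mm with the handle fully down.
- handle_paddle (a point): Centre of the top face of the black paddle at the handle's end (56 mm across, 44 along, 9 thick). Handle up: 132 mm behind the jack's origin, 101 mm above the board; fully down: 145 mm behind, 40 mm up. It swings about a pin (along the jack's y) 20 mm behind the origin and 46 mm up; the paddle's mid-plane centre is 125 mm from the pin, its top face 4.5 mm higher.
- jack_handle (a joint): Handle angle of the jack, rad: 0 = all the way up (rest, handle rising 0.42 rad from level), 0.5 = pressed down to its stop. Sprung: it takes about 2 to 3 N down on the paddle alone and up to about 7 N with the hotplate on it, and returns to 0 by itself when let go. Nothing latches it down.
- mug_teal: Turquoise plastic mug with a handle, 86 x 110 x 80 mm; bystander. Origin: centre of its underside.
- soap_pump: Clear soap bottle with pink pump head, 67 x 94 x 160 mm; bystander. Origin: centre of its underside.
- tin_1: Food tin, 57 mm diameter, 72 mm tall; bystander. Origin: centre of its underside.
- jack_ram: The saddle cup and its ram as one part; origin at the centre of the cup's floor (same point as point saddle).

How it is judged (in metres and radians):
On the way, in this order (a step that is already met when the one before it is completed fails the run):
1. the jack stands on the board, let go, handle up, its saddle centred under the lift pad within 10 mm (horizontal distance between saddle and lift_pad below 0.01 m and height (world z) of jack below 0.015 m and angle between jack's own z axis and vertical below 0.04 rad and contact force between the fingers and jack below 0.2 N and value of joint jack_handle below 0.06 rad and height (world z) of lift_pad below 0.056 m), for 0.2 s.
2. the handle is pressed down to its stop with the saddle carrying the lift pad (value of joint jack_handle above 0.45 rad and height (world z) of lift_pad above 0.061 m and horizontal distance between saddle and lift_pad below 0.01 m and contact force between jack_ram and hotplate above 1 N), for 0.1 s.
3. the handle has come all the way back up and the hotplate stands on its feet (value of joint jack_handle below 0.06 rad and height (world z) of lift_pad below 0.056 m), for 0.2 s.
At the end, for the whole second after the job is handed in: The robot's fingers hold the handle down (over 0.45 of 0.5 rad, over 1 N), the saddle is under the lift pad within 10 mm and carries it (over 1 N), the pad is at least 49 mm above the board (starts at 40), the jack stands flat, and the hotplate is still and not touched by the fingers (all of step 2 and contact force between the fingers and jack above 1 N and contact force between the fingers and hotplate below 0.2 N and angle between jack's own z axis and vertical below 0.06 rad and linear speed of hotplate below 0.02 m/s); the arm keeps its last pose, push and grip.
It fails at once if the hotplate was shoved along more than 25 mm (distance of hotplate from where it was at the start of the episode above 0.025 m).
It fails at once if the robot pushed on the hotplate itself (contact force between any of the fingers, the arm and hotplate above 2 N).
It fails at once if the mug was knocked or pushed away (distance of mug_teal from where it was at the start of the episode above 0.03 m).
It fails at once if the soap bottle was knocked or pushed away (distance of soap_pump from where it was at the start of the episode above 0.03 m).
It fails at once if the tin was knocked or pushed away (distance of tin_1 from where it was at the start of the episode above 0.03 m).
It also fails if it takes over 61 s, if anything falls off the work surface, if the arm or the gripper's body presses on something with over 40 N, if the wrist force passes 120 N, or if a joint passes its speed limit or range.

## Working session

There is one attempt and no reset: what is moved stays moved. The work goes in short steps, Python scripts to look and compute and a tool call to move; the robot and the scene stay as the last step left them, time stands still between calls to the robot, and variables do not carry over. Pictures are saved under pics/ and viewed, at most 10 in all, crops included, and the job is handed in when it is done.

Besides the shell and the picture viewer there is one more tool, called after "Emit:" as name(argument=value, ...) on one line, values as JSON. arm_command: Moves the arm, as the interface text tells. Its arguments: {"type":"object","properties":{"plan":{"type":"array","items":{"type":"array","items":{"type":"number"}}},"jaw":{"type":"number"}},"required":["plan"]}

```bash
mkdir -p pics; ls; python3 - <<'E'
from cell import arm
import cv2, numpy as np
s=arm.get_state(); print(s); print(arm.finger_overhang)
for n in ("scene","top"):
    im=arm.grab_frame(n); cv2.imwrite(f"pics/{n}0.png",im[:,:,::-1])
    print(n,arm.calibration(n))
a=cv2.imread("pics/scene0.png");b=cv2.imread("pics/top0.png")
E
```

```text
pics
{'time_s': 0.0, 'joint_pos': array([ 1.30899546e+00,  2.13326974e-01, -3.50804988e-02,  1.32351452e+00,
        1.77481057e-06,  1.57078856e+00]), 'dq': array([ 0.00056289,  0.00059871,  0.00098115,  0.00239664, -0.00086643,
        0.00074921]), 'joint_efforts': array([ 1.44693695e-04, -6.86168361e+01,  4.87114871e+01,  1.76595472e-02,
        1.39822055e-04,  4.83868646e-06]), 'ee_pos': array([129.32430952, 482.64403547, 255.82224493]), 'orientation': array([-4.10030868e-01, -3.11456927e+00,  1.75261975e-03]), 'wrist_force': array([-0.50398536, -0.3025235 , -0.66451108]), 'ft_torque': array([ 0.01702344, -0.02031623, -0.04618019]), 'grasp_force': 0.0, 'finger_gap': 85.73479070008045}
25.0
scene {'fx': 435.0720496969369, 'fy': 435.0720496969369, 'cx': 281.0178238559394, 'cy': 208.33416114723198, 'distortion': array([0.00827422, 0.        , 0.        , 0.        , 0.        ]), 'R': array([[ 0.85583106, -0.51679105, -0.02191383],
       [-0.27013686, -0.41042777, -0.87096218],
       [ 0.44111142,  0.75131622, -0.49086114]]), 't': array([-555.62857497,  151.28707753,  814.60018284])}
top {'fx': 396.7163175021083, 'fy': 396.7163175021083, 'cx': 283.1399387434414, 'cy': 206.8322163574154, 'distortion': array([0.00554809, 0.        , 0.        , 0.        , 0.        ]), 'R': array([[-0.00393018, -0.99994974, -0.00922334],
       [-0.98805423,  0.00530403, -0.15401528],
       [ 0.15405646,  0.00850785, -0.98802542]]), 't': array([-198.6067072 ,  524.51686774,  956.24739269])}
```

View pics/top0.png

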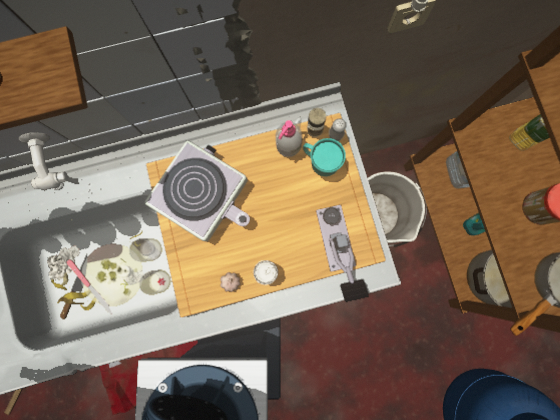

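View pics/scene0.png

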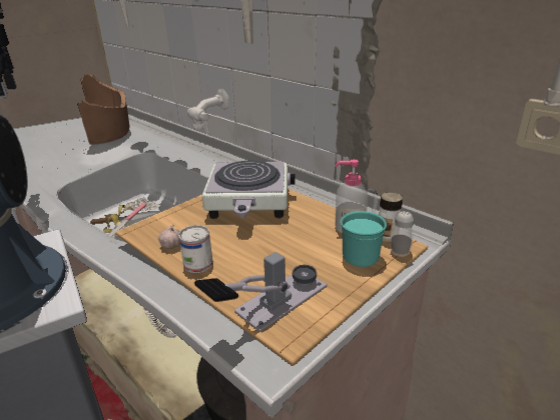

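The top view shows the hotplate (ring at 195,188), its tongue boss at about (240,218), the jack's saddle at (332,215), its post at (341,245) and the paddle at (354,290). I'll enlarge that area to get accurate pixels.

```bash
cat > h.py <<'E'
import numpy as np, cv2
from scipy.spatial.transform import Rotation as Ro
def ray(c,uv,z):
    K=np.array([[c['fx'],0,c['cx']],[0,c['fy'],c['cy']],[0,0,1]])
    p=cv2.undistortPoints(np.array([[uv]],float),K,c['distortion'])[0,0]
    d=c['R'].T@np.array([p[0],p[1],1]); o=-c['R'].T@c['t']
    return o+d*(z-o[2])/d[2]
def proj(c,X):
    K=np.array([[c['fx'],0,c['cx']],[0,c['fy'],c['cy']],[0,0,1]])
    return cv2.projectPoints(np.atleast_2d(np.array(X,float)),cv2.Rodrigues(c['R'])[0],c['t'],K,c['distortion'])[0][:,0]
E
python3 - <<'E'
import cv2
b=cv2.imread("pics/top0.png")
cv2.imwrite("pics/c1.png",cv2.resize(b[140:310,150:376],None,fx=3.5,fy=3.5,interpolation=cv2.INTER_CUBIC))
E
```

```text
(no output)
```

View pics/c1.png

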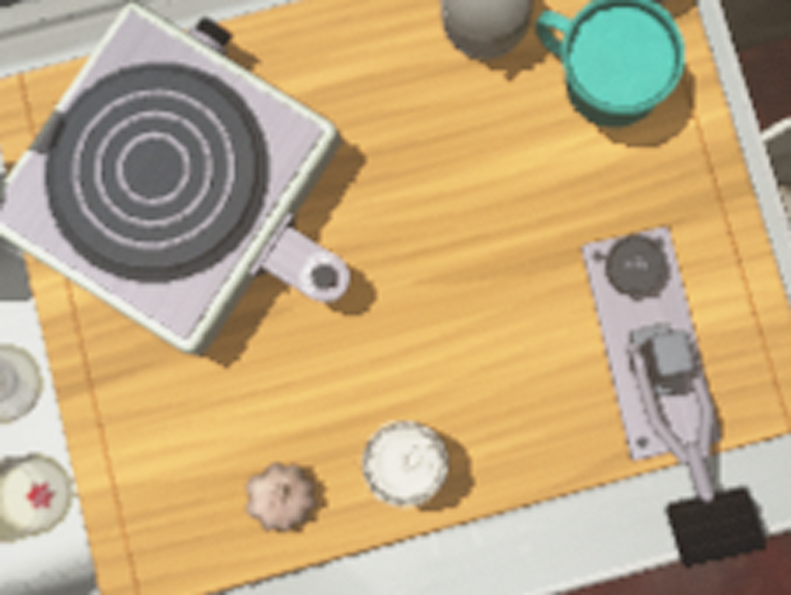

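Crop pixels: boss at (324,276), ring centre at (154,169), saddle at (638,266), post top at about (673,352), paddle centre at (717,527). The tin is at (406,463).

```bash
python3 - <<'E'
from cell import arm
from h import *
c=arm.calibration("top")
f=lambda x,y,z: ray(c,((x+.5)/3.5-.5+150,(y+.5)/3.5-.5+140),z).round(1)
P={}
for n,x,y,z in [("boss",324,276,75),("ring",154,169,93),("saddle",638,266,41),("post",673,352,108),("paddle",717,527,113),("tin",406,463,84),("mug",625,60,92),
 ("plA",583,245,18),("plB",668,229,18),("plC",632,459,18),("onion",285,495,45)]:
    P[n]=f(x,y,z); print(n,P[n])
ang=lambda a,b: np.degrees(np.arctan2(*(P[b]-P[a])[[1,0]]))
print("jack dir",ang("post","saddle"),ang("paddle","saddle"),ang("paddle","post"), ang("plC","plA"),"hp +x",ang("boss","ring"))
print(np.linalg.norm((P["post"]-P["saddle"])[:2]),np.linalg.norm((P["boss"]-P["ring"])[:2]))
s=arm.calibration("scene")
b=proj(s,[P["boss"],P["saddle"],P["post"],P["paddle"]]); print(b.round(1))
E
```

```text
boss [ 490.1 -102.5   75. ]
ring [562.3  12.8  93. ]
saddle [ 500.5 -322.7   41. ]
post [ 434.4 -336.7  108. ]
paddle [ 321.8 -361.2  113. ]
tin [ 362.9 -159.9   84. ]
mug [ 637.5 -311.1   92. ]
plA [ 519.2 -285.5   18. ]
plB [ 530.8 -347.9   18. ]
plC [ 364.5 -317.9   18. ]
onion [341.  -73.9  45. ]
jack dir 11.95853623291119 12.15824146649409 12.275335940565055 11.828914669693035 hp +x 57.9455086868587
67.56633777259208 136.04017788873986
[[240.8 206.3]
 [302.7 271.9]
 [273.4 256.8]
 [214.6 287.3]]
```

Emit:
arm_command(plan=[[-0.04,0,0,0,0,4.6],[-0.04,0,0,0,0,4.6],[-0.04,0,0,0,0,4.6],[-0.04,0,0,0,0,4.6],[-0.04,0,0,0,0,4.6],[-0.04,0,0,0,0,4.6],[-0.04,0,0,0,0,4.6],[-0.04,0,0,0,0,4.6],[-0.04,0,0,0,0,4.6],[-0.04,0,0,0,0,4.6],[-0.04,0,0,0,0,4.6],[-0.04,0,0,0,0,4.6]], jaw=70)

```text
time_s: 1.1
ee_pos: [482.4, 182.5, 255.9]
orientation: [-1.811, -2.566, 0.001]
wrist_force: [0.0, 1.0, 0.9]
finger_gap: 59.6
grasp_force: 0.0
```

Emit:
arm_command(plan=[[-0.04,0,0,0,0,4.6],[-0.04,0,0,0,0,4.6],[-0.04,0,0,0,0,4.6],[-0.04,0,0,0,0,4.6],[-0.04,0,0,0,0,4.6],[-0.04,0,0,0,0,4.6],[-0.04,0,0,0,0,4.6],[-0.04,0,0,0,0,4.6],[-0.04,0,0,0,0,4.6],[-0.04,0,0,0,0,4.6]])

```text
time_s: 1.93
ee_pos: [474.7, -207.0, 255.9]
orientation: [-2.67, -1.655, 0.001]
wrist_force: [1.6, 0.5, 1.1]
finger_gap: 60.0
grasp_force: 0.0
```

```bash
cat >> h.py <<'E'
def yaw(s): # heading of tool y, deg
    return np.degrees(np.arctan2(*Ro.from_rotvec(s['orientation']).as_matrix()[[1,0],[1,1]]))
def go(s,X,yw):
    R=Ro.from_rotvec(s['orientation']).as_matrix()
    print("at",s['time_s'],s['ee_pos'].round(1),"yaw",yaw(s).round(2),"zdir",R[:,2].round(4))
    print("shift in present tool axes",(R.T@(np.array(X)-s['ee_pos'])).round(1),"turn about tool z",round(-(yw-yaw(s)),1))
E
python3 - <<'E'
from cell import arm
from h import *
go(arm.get_state(),[434.4,-336.7,250],-78)
E
```

```text
at 1.9333 [ 474.7 -207.   255.9] yaw -26.43 zdir [-5.e-04  2.e-04 -1.e+00]
shift in present tool axes [-134.1   21.6    5.9] turn about tool z 51.6
```

Emit:
arm_command(plan=[[-0.0335,0.0055,0.001,0,0,0],[-0.0335,0.0055,0.001,0,0,0],[-0.0335,0.0055,0.001,0,0,0],[-0.0335,0.0055,0.001,0,0,0],[0,0,0,0,0,6.45],[0,0,0,0,0,6.45],[0,0,0,0,0,6.45],[0,0,0,0,0,6.45],[0,0,0,0,0,6.45],[0,0,0,0,0,6.45],[0,0,0,0,0,6.45],[0,0,0,0,0,6.45]])

```text
time_s: 2.93
ee_pos: [435.9, -335.0, 252.0]
orientation: [-3.124, -0.325, 0.001]
wrist_force: [0.0, 0.2, -0.6]
finger_gap: 59.8
grasp_force: 0.0
```

Emit:
arm_command(plan=[[0,0,0,0,0,0],[0,0,0,0,0,0]])

```text
time_s: 3.1
ee_pos: [435.9, -335.0, 252.1]
orientation: [-3.123, -0.339, 0.001]
wrist_force: [0.2, 0.3, -0.1]
finger_gap: 60.0
grasp_force: 0.0
```

```bash
python3 - <<'E'
from cell import arm
from h import *
go(arm.get_state(),[434.4,-336.7,102],-78)
import pickle
c=arm.calibration("wrist"); im=arm.grab_frame("wrist")
pickle.dump(c,open("w1.pkl","wb"))
cv2.imwrite("pics/w1.png",im[:,:,::-1])
print(proj(c,[[434.4,-336.7,108],[500.5,-322.7,36],[321.8,-361.2,113]]))
E
```

```text
at 3.1 [ 435.9 -335.   252.1] yaw -77.6 zdir [-4.e-04  3.e-04 -1.e+00]
shift in present tool axes [ -1.8   1.4 150.1] turn about tool z 0.4
[[278.67542081 209.75852291]
 [278.91495644 127.96568242]
 [278.17736823 325.9762311 ]]
```

View pics/w1.png

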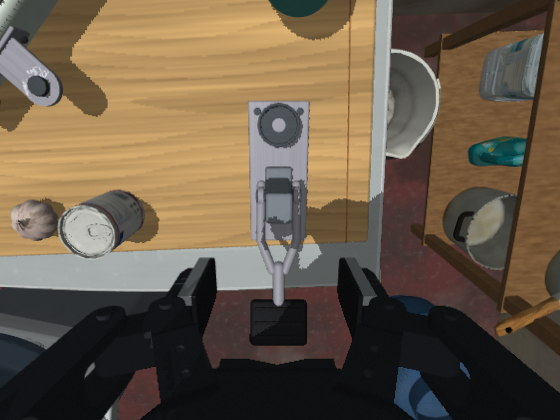

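The wrist view shows the post top at about (279.5,207), the saddle rim at (279,125), the paddle at (278.5,322) and the boss at (38,86). The open fingers straddle the jack.

```bash
python3 - <<'E'
from h import *
import pickle
c=pickle.load(open("w1.pkl","rb"))
im=cv2.imread("pics/w1.png"); g=cv2.cvtColor(im,cv2.COLOR_BGR2GRAY)
# tight post-top mask
print(g[207,255:305].tolist()); print(g[160:232,279].tolist())
for n,u,v,z in [("post",279.5,207,108),("saddle",279,125,41),("paddle",278.5,322,113),("boss",38,86,75),("tin",91,239,84)]:
    print(n,ray(c,(u,v),z).round(1))
E
```

```text
[164, 134, 132, 150, 156, 160, 153, 143, 126, 100, 74, 113, 126, 132, 133, 133, 133, 133, 133, 133, 132, 133, 133, 133, 132, 133, 133, 132, 132, 132, 133, 133, 133, 133, 130, 116, 100, 64, 73, 82, 86, 87, 84, 129, 116, 83, 82, 85, 85, 85]
[162, 162, 163, 163, 163, 162, 118, 84, 110, 123, 129, 131, 131, 131, 131, 130, 130, 107, 73, 58, 57, 58, 57, 58, 57, 57, 57, 58, 58, 58, 58, 53, 55, 80, 111, 123, 130, 133, 133, 133, 134, 134, 133, 133, 133, 133, 133, 132, 132, 132, 133, 133, 133, 134, 134, 132, 132, 130, 130, 95, 70, 68, 61, 67, 81, 86, 86, 86, 86, 86, 87, 87]
post [ 437.  -336.9  108. ]
saddle [ 503.5 -322.1   41. ]
paddle [ 326.3 -360.5  113. ]
boss [ 491.3 -104.    75. ]
tin [ 358.5 -163.7   84. ]
```

Emit:
arm_command(plan=[[0.0005,0.002,0.025,0,0,0.4],[0,0,0.025,0,0,0],[0,0,0.025,0,0,0],[0,0,0.025,0,0,0],[0,0,0.023,0,0,0],[0,0,0.023,0,0,0],[0,0,0,0,0,0],[0,0,0,0,0,0]])

```text
time_s: 3.82
ee_pos: [436.4, -336.5, 106.0]
orientation: [-3.123, -0.326, 0.002]
wrist_force: [0.0, -0.3, 1.4]
finger_gap: 59.9
grasp_force: 0.0
```

Emit:
arm_command(plan=[[0,0,0,0,0,0],[0,0,0,0,0,0],[0,0,0,0,0,0],[0,0,0,0,0,0],[0,0,0,0,0,0],[0,0,0,0,0,0],[0,0,0,0,0,0],[0,0,0,0,0,0],[0,0,0,0,0,0]], jaw=0)

```text
time_s: 4.57
ee_pos: [437.5, -337.0, 107.7]
orientation: [3.124, 0.324, 0.002]
wrist_force: [-1.7, 4.9, 9.4]
finger_gap: 23.1
grasp_force: 58.8
```

Emit:
arm_command(plan=[[0,0,-0.003,0,0,0],[0,0,-0.004,0,0,0],[0,0,-0.004,0,0,0],[0,0,0,0,0,0],[0,0,0,0,0,0],[0,0,0,0,0,0]])

```text
time_s: 5.07
ee_pos: [436.8, -336.9, 117.1]
orientation: [-3.125, -0.323, 0.0]
wrist_force: [-0.6, -0.4, -10.1]
finger_gap: 22.9
grasp_force: 59.8
```

```bash
python3 - <<'E'
from cell import arm
from h import *
s=arm.get_state();go(s,[436,-213,s['ee_pos'][2]],-32)
print(s['wrist_force'],s['ft_torque'],s['grasp_force'])
im=arm.grab_frame("wrist"); sc=arm.grab_frame("scene")
o=np.hstack([cv2.resize(im[0:300,180:380],(400,600)),cv2.resize(sc[200:350,170:340],(400,353))[:353] if 0 else cv2.copyMakeBorder(cv2.resize(sc[220:340,180:340],(400,300)),0,300,0,0,cv2.BORDER_CONSTANT)])
cv2.imwrite("pics/l1.png",o[:,:,::-1])
E
```

```text
at 5.0667 [ 436.8 -336.9  117.1] yaw -78.2 zdir [-3.e-04  2.e-04 -1.e+00]
shift in present tool axes [  24.5 -121.4    0. ] turn about tool z -46.2
[ -0.64793004  -0.4078135  -10.06529638] [-0.05817635  0.02949679 -0.00634836] 59.84455168247223
```

View pics/l1.png

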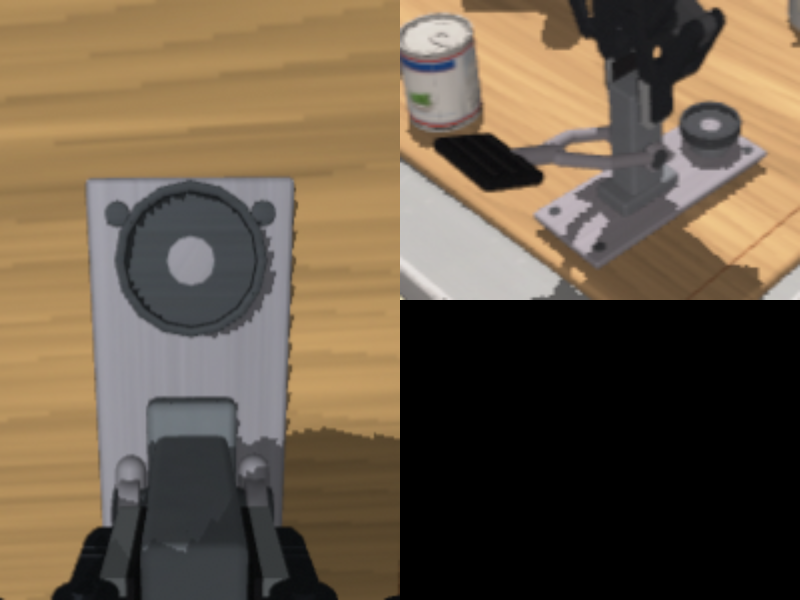

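Lifted level (about 10 N, almost no moment). Next I rotate, sidestep onto the tongue's axis, and close part of the distance.

Emit:
arm_command(plan=[[0,0,0,0,0,-5.8],[0,0,0,0,0,-5.8],[0,0,0,0,0,-5.8],[0,0,0,0,0,-5.8],[0,0,0,0,0,-5.8],[0,0,0,0,0,-5.8],[0,0,0,0,0,-5.8],[0,0,0,0,0,-5.6],[0,0,0,0,0,0]])

```text
time_s: 5.92
ee_pos: [436.8, -336.9, 117.1]
orientation: [-2.744, -1.53, 0.0]
wrist_force: [-0.4, -0.1, -9.6]
finger_gap: 22.7
grasp_force: 59.8
```

Emit:
arm_command(plan=[[0,-0.016,0,0,0,0],[0,-0.016,0,0,0,0],[0,-0.016,0,0,0,0],[0,-0.015,0,0,0,0],[0,-0.015,0,0,0,0],[0.012,0,0,0,0,0],[0.012,0,0,0,0,0],[0.012,0,0,0,0,0],[0.012,0,0,0,0,0],[0.012,0,0,0,0,0],[0,0,0,0,0,0],[0,0,0,0,0,0]])

```text
time_s: 6.92
ee_pos: [402.8, -244.4, 117.3]
orientation: [2.749, 1.521, -0.0]
wrist_force: [0.5, -0.0, -10.6]
finger_gap: 22.7
grasp_force: 61.7
```

```bash
python3 - <<'E'
from cell import arm
from h import *
import pickle
s=arm.get_state();go(s,[453.9,-162.4,112],-32)
c=arm.calibration("wrist"); im=arm.grab_frame("wrist"); t=arm.grab_frame("top")
pickle.dump(c,open("w2.pkl","wb"))
cv2.imwrite("pics/w2f.png",im[:,:,::-1])
cv2.imwrite("pics/t2f.png",t[:,:,::-1])
o=np.zeros((600,800,3),np.uint8); o[:420,:560]=im; 
o[420:,:240]=cv2.resize(t[180:270,200:320],(240,180))
cv2.imwrite("pics/w2.png",o[:,:,::-1])
u=proj(c,[[491,-103,75]]);print(u)
E
```

```text
at 6.9167 [ 402.8 -244.4  117.3] yaw -32.1 zdir [-1.e-04 -1.e-04 -1.e+00]
shift in present tool axes [96.6 -0.2  5.3] turn about tool z -0.1
[[ 275.63365393 -112.02735311]]
```

View pics/w2.png

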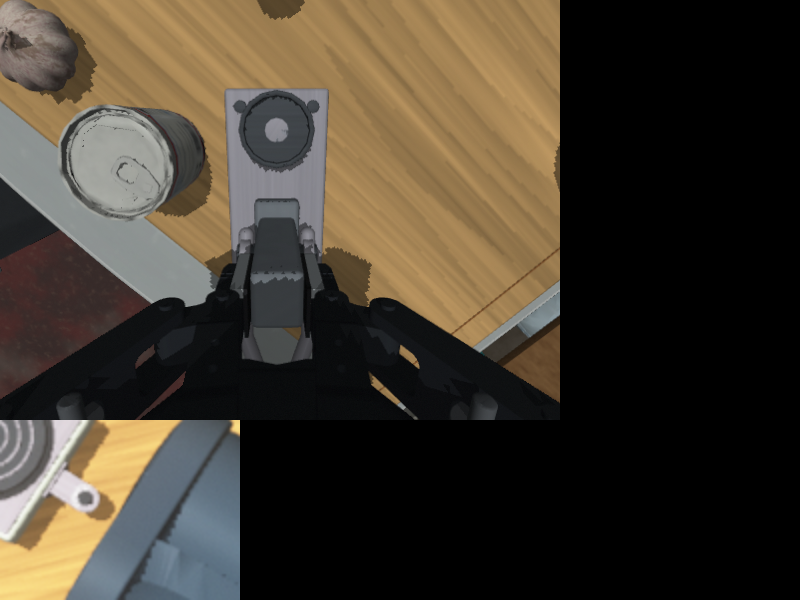

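The tongue isn't in the wrist view yet. The saddle is at (277,131), and the tin's near edge at (205,155) is clear to the left. I'll lower 5 mm and go 60 mm further, so the saddle stays short of the tongue.

Emit:
arm_command(plan=[[0,0,0.0025,0,0,0],[0,0,0.0025,0,0,0],[0.01,0,0,0,0,0],[0.01,0,0,0,0,0],[0.01,0,0,0,0,0],[0.01,0,0,0,0,0],[0.01,0,0,0,0,0],[0,0,0,0,0,0],[0,0,0,0,0,0]])

```text
time_s: 7.77
ee_pos: [429.6, -201.5, 112.3]
orientation: [2.747, 1.525, -0.0]
wrist_force: [-0.4, 0.8, -10.1]
finger_gap: 22.5
grasp_force: 61.7
```

```bash
python3 - <<'E'
from cell import arm
from h import *
import pickle
s=arm.get_state();go(s,[453.9,-162.4,112],-32); print(s['wrist_force'])
c=pickle.load(open("w2.pkl","rb"))
sd=ray(c,(277,131),51)
print("saddle - tcp", sd-[402.8,-244.4,0], np.linalg.norm((sd-[402.8,-244.4,51])[:2]))
c=arm.calibration("wrist"); im=arm.grab_frame("wrist"); t=arm.grab_frame("top")
pickle.dump(c,open("w3.pkl","wb"))
cv2.imwrite("pics/w3f.png",im[:,:,::-1]); cv2.imwrite("pics/t3f.png",t[:,:,::-1])
print(proj(c,[[491,-103,75]]))
o=np.hstack([cv2.resize(im[0:250,180:380],(480,600)),cv2.copyMakeBorder(cv2.resize(t[190:250,200:264],(320,300)),0,300,0,0,cv2.BORDER_CONSTANT)])
cv2.imwrite("pics/w3.png",o[:,:,::-1])
E
```

```text
at 7.7667 [ 429.6 -201.5  112.3] yaw -31.91 zdir [ 0. -0. -1.]
shift in present tool axes [46.  -0.   0.3] turn about tool z 0.1
[ -0.38828993   0.80958777 -10.11126567]
saddle - tcp [35.93009725 56.80247668 51.        ] 67.21229980293688
[[276.62088498  19.2441962 ]]
```

View pics/w3.png

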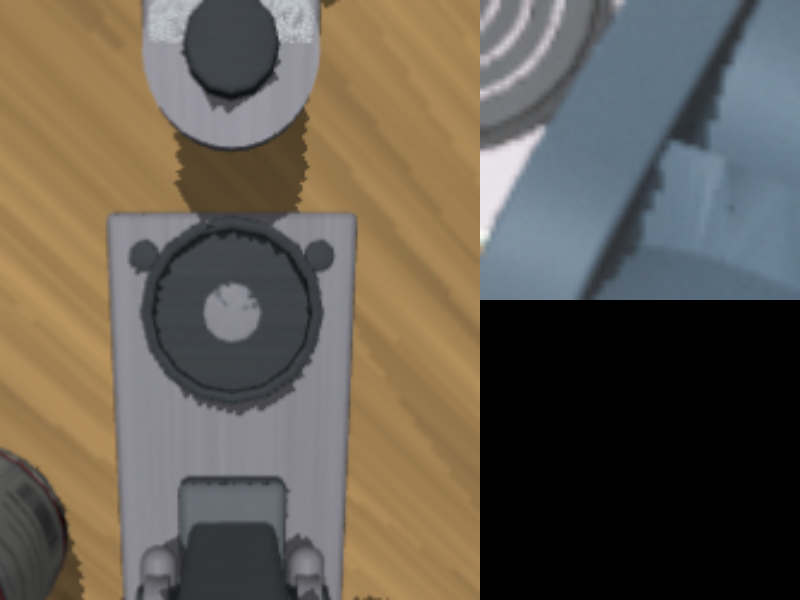

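Boss at (276.3,17.5) and saddle rim centre at (276.6,129.2), both in the same picture and on the same axis.

```bash
python3 - <<'E'
from h import *
import pickle
c=pickle.load(open("w3.pkl","rb"))
b=ray(c,(276.3,17.5),75); 
for z in (45,47): 
    sd=ray(c,(276.6,129.2),z); d=(b-sd)[:2]; u=np.array([np.cos(np.radians(58.1)),np.sin(np.radians(58.1))])
    print(b,sd,d@u, d@[u[1],-u[0]])
E
```

```text
[ 491.24324173 -102.34155625   75.        ] [ 465.72453202 -143.62556835   45.        ] 48.534021886188576 -0.15139255897990594
[ 491.24324173 -102.34155625   75.        ] [ 465.74936241 -143.58318753   47.        ] 48.4849204451412 -0.15007720188646592
```

Emit:
arm_command(plan=[[0.007,0,0.001,0,0,0],[0.007,0,0,0,0,0],[0.007,0,0,0,0,0],[0.007,0,0,0,0,0],[0.007,0,0,0,0,0],[0.007,0,0,0,0,0],[0.007,0,0,0,0,0],[0,0,0,0,0,0],[0,0,0,0,0,0]])

```text
time_s: 8.62
ee_pos: [455.2, -160.4, 111.3]
orientation: [2.747, 1.524, -0.0]
wrist_force: [-0.4, 0.1, -10.4]
finger_gap: 22.7
grasp_force: 61.7
```

Emit:
arm_command(plan=[[0,0,0.001,0,0,0],[0,0,0.001,0,0,0],[0,0,0.001,0,0,0],[0,0,0,0,0,0],[0,0,0,0,0,0]])

```text
time_s: 9.03
ee_pos: [454.9, -160.9, 108.2]
orientation: [-2.748, -1.523, 0.0]
wrist_force: [-0.4, 0.6, -10.2]
finger_gap: 22.5
grasp_force: 61.7
```

Emit:
arm_command(plan=[[0,0,0.001,0,0,0],[0,0,0,0,0,0],[0,0,0,0,0,0]])

```text
time_s: 9.28
ee_pos: [455.1, -160.9, 107.7]
orientation: [2.747, 1.523, 0.0]
wrist_force: [-5.8, 0.0, 3.3]
finger_gap: 22.8
grasp_force: 63.5
```

Emit:
arm_command(plan=[[0,0,0.001,0,0,0],[0,0,0,0,0,0],[0,0,0,0,0,0]])

```text
time_s: 9.53
ee_pos: [455.1, -160.9, 107.7]
orientation: [2.747, 1.522, 0.001]
wrist_force: [-13.9, 2.9, 24.5]
finger_gap: 22.8
grasp_force: 66.5
```

Emit:
arm_command(plan=[[0,0,-0.0012,0,0,0],[0,0,0,0,0,0]])

```text
time_s: 9.7
ee_pos: [455.2, -160.8, 107.7]
orientation: [2.747, 1.523, 0.001]
wrist_force: [-4.9, 2.1, 6.9]
finger_gap: 22.4
grasp_force: 64.2
```

Emit:
arm_command(plan=[[0,0,0,0,0,0],[0,0,0,0,0,0],[0,0,0,0,0,0],[0,0,0,0,0,0],[0,0,0,0,0,0]], jaw=50)

```text
time_s: 10.12
ee_pos: [455.2, -160.8, 107.6]
orientation: [2.747, 1.523, 0.0]
wrist_force: [0.3, -0.2, 0.2]
finger_gap: 42.7
grasp_force: 0.0
```

```bash
python3 - <<'E'
from cell import arm
from h import *
import pickle
s=arm.get_state();go(s,[455,-161,112],-32); print(s['wrist_force'],s['finger_gap'])
c=arm.calibration("wrist"); im=arm.grab_frame("wrist"); sc=arm.grab_frame("scene")
pickle.dump(c,open("w4.pkl","wb"))
cv2.imwrite("pics/w4f.png",im[:,:,::-1])
o=np.hstack([cv2.resize(im[0:300,160:400],(480,600)),cv2.copyMakeBorder(cv2.resize(sc[150:310,180:308],(320,400)),0,200,0,0,cv2.BORDER_CONSTANT)])
cv2.imwrite("pics/w4.png",o[:,:,::-1])
E
```

```text
at 10.1167 [ 455.2 -160.8  107.6] yaw -32.0 zdir [ 3.e-04 -1.e-04 -1.e+00]
shift in present tool axes [-0.3 -0.1 -4.4] turn about tool z 0.0
[ 0.25554289 -0.2169702   0.17371896] 42.72375098405416
```

View pics/w4.png

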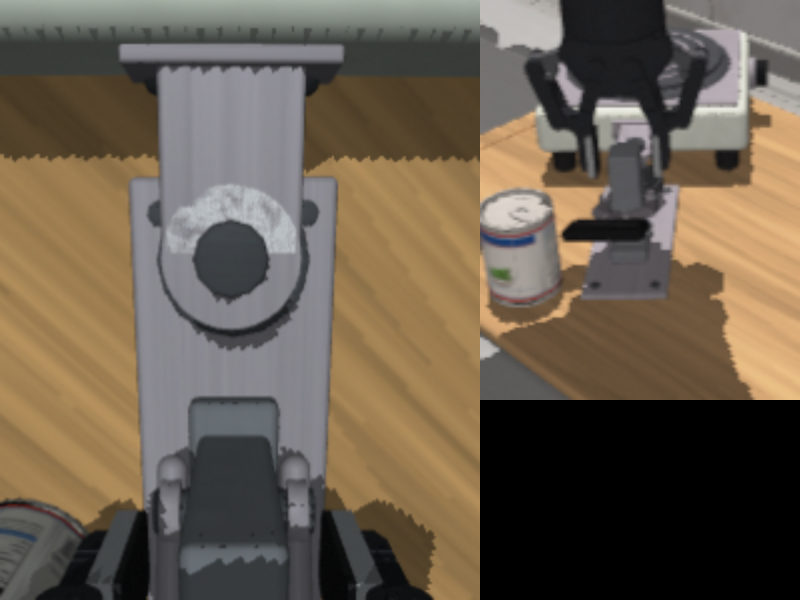

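```bash
python3 - <<'E'
from h import *
import pickle
c=pickle.load(open("w4.pkl","rb"))
u=np.array([np.cos(np.radians(58)),np.sin(np.radians(58))])
b=ray(c,(275.5,129),75)[:2]; f=ray(c,(276.5,89.5),18)[:2]; sd=f-25*u
# same rule on the earlier picture, where plate front and saddle are both seen
c3=pickle.load(open("w3.pkl","rb")); f3=ray(c3,(276.5,88.5),22.5)[:2]; s3=ray(c3,(276.6,129.2),45)[:2]
print("front-saddle w3",(f3-s3)@u); d=b-sd; print(b,sd,"ahead",d@u,"right",d@[u[1],-u[0]])
print("paddle",sd-182*u, "tcp->", "yaw -32")
E
```

```text
front-saddle w3 24.038147130413137
[ 491.5044291  -101.91273611] [ 490.60138708 -104.29785017] ahead 2.5012307960544593 right -0.49809482241914765
paddle [ 394.15608099 -258.64260367] tcp-> yaw -32
```

The jack is straight and let go, with the pad 1 to 2.5 mm ahead of the saddle. Next I raise, shut the fingers and go back over the paddle.

Emit:
arm_command(plan=[[0,0,-0.01,0,0,0],[0,0,-0.02,0,0,0],[0,0,-0.025,0,0,0],[0,0,-0.025,0,0,0],[0,0,0,0,0,0]])

```text
time_s: 10.63
ee_pos: [456.9, -161.4, 192.5]
orientation: [2.744, 1.521, 0.006]
wrist_force: [1.4, -1.1, -0.5]
finger_gap: 42.7
grasp_force: 0.0
```

Emit:
arm_command(plan=[[-0.02,0,0,0,0,0],[-0.025,0,0,0,0,0],[-0.025,0,0,0,0,0],[-0.025,0,0,0,0,0],[-0.021,0,0,0,0,0],[0,0,0,0,0,0],[0,0,0,0,0,0],[0,0,0,0,0,0]], jaw=0)

```text
time_s: 11.3
ee_pos: [393.8, -258.9, 187.8]
orientation: [2.748, 1.523, 0.0]
wrist_force: [-0.8, -0.5, 0.2]
finger_gap: -0.2
grasp_force: 0.0
```

```bash
python3 - <<'E'
from cell import arm
from h import *
import pickle
s=arm.get_state();go(s,[394.2,-258.6,145],-32); print(s['wrist_force'],s['finger_gap'])
c=arm.calibration("wrist"); im=arm.grab_frame("wrist"); t=arm.grab_frame("scene")
print("cam in tool",Ro.from_rotvec(s['orientation']).as_matrix().T@(-c['R'].T@c['t']-s['ee_pos']))
pickle.dump(c,open("w5.pkl","wb"))
o=np.zeros((420,800,3),np.uint8); o[:,:560]=im; o[:400,560:]=cv2.resize(t[150:310,190:286],(240,400))
cv2.imwrite("pics/w5.png",o[:,:,::-1])
print(proj(c,[[394.2,-258.6,113],[491.3,-102.3,75]]))
E
```

```text
at 11.3 [ 393.8 -258.9  187.8] yaw -32.02 zdir [ 3.e-04  1.e-04 -1.e+00]
shift in present tool axes [ 0.5  0.2 42.8] turn about tool z -0.0
[-0.75466953 -0.45966075  0.18295722] -0.2491218925945337
cam in tool [ 7.27407800e+01 -2.56129896e-02 -1.17663918e+02]
[[276.73781698 235.32216367]
 [275.9124084  -65.94680777]]
```

View pics/w5.png

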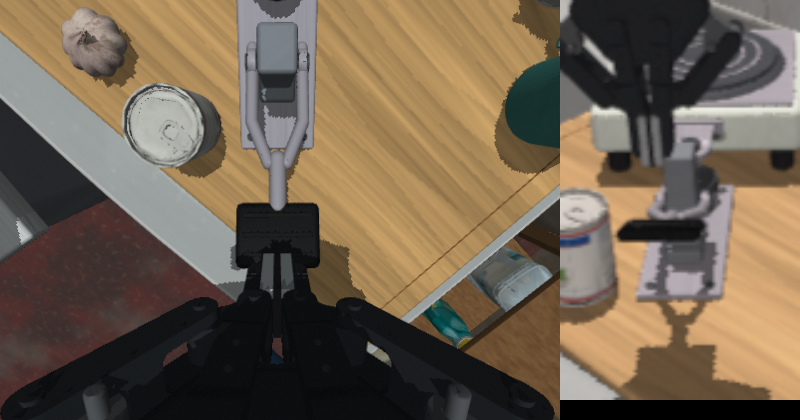

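The shut fingers are above the paddle, whose centre is at about (278,235), and the mug, tin and hotplate are clear. I'm descending to just above the paddle and then pressing while following its arc.

Emit:
arm_command(plan=[[0,0,0.015,0,0,0],[0,0,0.015,0,0,0],[0,0,0.012,0,0,0],[0,0,0,0,0,0]])

```text
time_s: 11.73
ee_pos: [393.0, -257.8, 143.6]
orientation: [-2.744, -1.523, 0.002]
wrist_force: [-0.1, 1.2, -0.7]
finger_gap: 0.0
grasp_force: 0.0
```

Emit:
arm_command(plan=[[0,0,0.005,0,0,0],[0,0,0.004,0,0,0],[-0.001,0,0.004,0,0,0],[-0.0012,0,0.004,0,0,0],[-0.0012,0,0.004,0,0,0],[-0.0012,0,0.004,0,0,0],[-0.0012,0,0.004,0,0,0],[-0.001,0,0.004,0,0,0],[0,0,0,0,0,0]])

```text
time_s: 12.48
ee_pos: [389.6, -264.8, 111.7]
orientation: [-2.747, -1.522, 0.0]
wrist_force: [1.1, -1.8, 1.8]
finger_gap: -0.2
grasp_force: 1.0
```

Emit:
arm_command(plan=[[-0.001,0,0.004,0,0,0],[-0.001,0,0.004,0,0,0],[-0.0007,0,0.004,0,0,0],[-0.0005,0,0.004,0,0,0],[-0.0005,0,0.004,0,0,0],[-0.0003,0,0.004,0,0,0],[0,0,0.003,0,0,0],[0,0,0.003,0,0,0],[0,0,0,0,0,0],[0,0,0,0,0,0]])

```text
time_s: 13.32
ee_pos: [387.8, -268.3, 82.4]
orientation: [2.748, 1.523, -0.0]
wrist_force: [1.2, 1.3, 5.5]
finger_gap: -0.0
grasp_force: 2.4
```

Emit:
arm_command(plan=[[0,0,0.002,0,0,0],[0,0,0.002,0,0,0],[0,0,0,0,0,0],[0,0,0,0,0,0]])

```text
time_s: 13.65
ee_pos: [387.9, -268.3, 78.7]
orientation: [2.748, 1.523, -0.0]
wrist_force: [0.3, 0.9, 5.8]
finger_gap: 0.0
grasp_force: 2.5
```

Emit:
arm_command(plan=[[0,0,0.0015,0,0,0],[0,0,0.001,0,0,0],[0,0,0,0,0,0],[0,0,0,0,0,0]])

```text
time_s: 13.98
ee_pos: [388.1, -268.4, 76.8]
orientation: [2.747, 1.523, 0.001]
wrist_force: [-3.0, 5.1, 19.4]
finger_gap: -0.2
grasp_force: 9.6
```

Emit:
arm_command(plan=[[0,0,0.001,0,0,0],[0,0,0,0,0,0],[0,0,0,0,0,0]])

```text
time_s: 14.23
ee_pos: [388.1, -268.6, 76.1]
orientation: [2.747, 1.522, 0.0]
wrist_force: [-6.2, 4.1, 24.8]
finger_gap: -0.0
grasp_force: 12.2
```

The force jumped to about 20 N at TCP z of about 76, so the handle is at its stop, and the earlier 5.5 N shows the hotplate's load is on it. One combined check picture.

```bash
python3 - <<'E'
from cell import arm
from h import *
t=arm.grab_frame("top"); sc=arm.grab_frame("scene"); w=arm.grab_frame("wrist")
for n,i in (("t6",t),("s6",sc),("w6",w)): cv2.imwrite(f"pics/{n}.png",i[:,:,::-1])
o=np.zeros((600,800,3),np.uint8)
o[:300,:400]=cv2.resize(t[150:255,140:280],(400,300)); o[:300,400:]=cv2.resize(w,(400,300))
o[300:,:400]=cv2.resize(sc[150:255,180:320],(400,300)); 
s0=cv2.imread("pics/scene0.png")[:,:,::-1]; o[300:,400:]=cv2.resize(s0[150:255,180:320],(400,300))
cv2.imwrite("pics/v6.png",o[:,:,::-1])
E
```

```text
(no output)
```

View pics/v6.png

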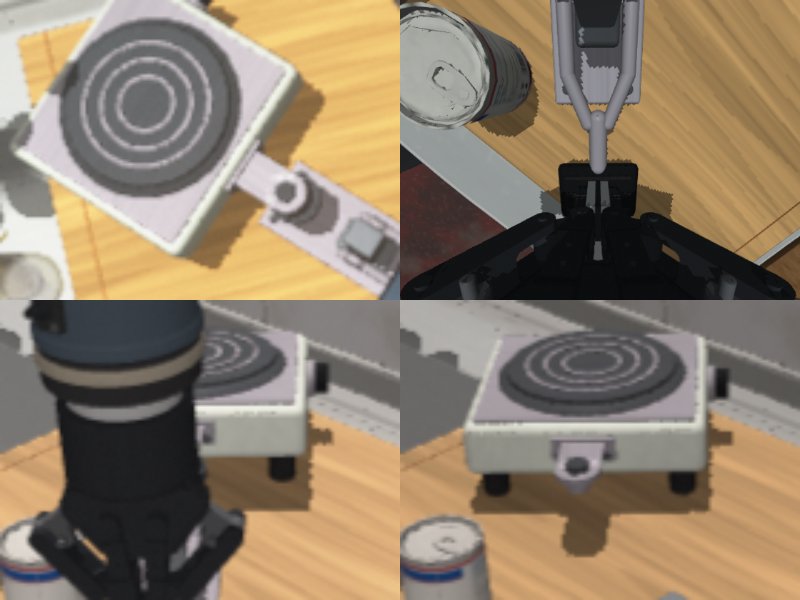

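The near feet are off the board, the boss is at about (241.8,216.3) and the post top at about (266.6,233.8) in the top view.

```bash
python3 - <<'E'
from cell import arm
from h import *
c=arm.calibration("top"); u=np.array([np.cos(np.radians(58)),np.sin(np.radians(58))])
b=ray(c,(241.7,216.3),89)[:2]; p=ray(c,(266.5,233.7),108)[:2]; d=b-p
print(b,p,"along",d@u,"right",d@[u[1],-u[0]], np.degrees(np.arctan2(d[1],d[0])))
E
```

```text
[ 493.64584909 -102.82491643] [ 450.26064512 -162.897341  ] along 73.93496065401477 right 4.959204598035132 54.162620341086594
```

```bash
python3 - <<'E'
from cell import arm
from h import *
t=cv2.imread("pics/t6.png"); hsv=cv2.cvtColor(t,cv2.COLOR_BGR2HSV); c=arm.calibration("top")
u=np.array([np.cos(np.radians(58)),np.sin(np.radians(58))])
g=cv2.cvtColor(t,cv2.COLOR_BGR2GRAY)
print("post\n",g[222:248,256:282]); print("boss\n",g[208:226,232:252])
w=cv2.cvtColor(cv2.imread("pics/w6.png"),cv2.COLOR_BGR2GRAY); print("w row100",w[100,205:345].tolist())
E
```

```text
post
 [[115 114 157 208 209 209 209 208 208 207 209 210 208 203 193 177 185 198
  199 199 198 198 198 200 200 199]
 [117 115 157 208 207 209 209 209 209 208 208 208 208 208 205 202 191 183
  199 200 199 199 198 198 196 194]
 [119 115 160 211 208 208 209 209 208 203 189 187 181 191 210 211 206 193
  190 190 196 195 194 191 193 192]
 [116 116 161 215 213 212 208 209 207 199 187 196 179 171 169 168 196 208
  200 184 162 177 193 192 192 193]
 [117 118 164 216 215 204 182 175 170 169 154 182 189 176 170 144 156 189
  209 202 193 182 177 195 194 193]
 [115 148 201 215 213 198 152 148 161 164 154 152 161 179 196 184 152 148
  167 194 211 204 189 178 182 195]
 [117 162 215 214 206 178 151 154 170 174 170 162 151 145 173 207 188 162
  134 149 194 208 203 194 179 180]
 [149 199 214 213 198 157 142 164 175 173 171 172 168 153 140 155 167 167
  140 142 162 175 206 206 201 199]
 [161 215 215 203 178 160 155 174 174 174 172 175 175 172 160 145 134 126
  145 173 178 168 183 196 207 208]
 [197 212 204 180 159 153 170 176 175 174 175 174 174 174 171 168 157 134
  148 184 197 193 178 172 175 190]
 [21
[... 3268 characters left out ...]
 92 112]]
w row100 [146, 146, 147, 148, 149, 149, 148, 147, 146, 145, 123, 118, 135, 144, 147, 146, 146, 147, 120, 101, 111, 120, 126, 131, 134, 135, 137, 139, 138, 135, 132, 131, 127, 123, 116, 109, 101, 92, 79, 62, 71, 77, 77, 76, 75, 75, 74, 74, 75, 75, 76, 131, 146, 147, 147, 146, 145, 144, 143, 142, 143, 143, 144, 145, 147, 148, 148, 148, 147, 146, 145, 144, 144, 145, 144, 143, 142, 142, 142, 143, 146, 146, 144, 143, 140, 139, 139, 142, 144, 145, 147, 148, 148, 148, 146, 145, 146, 146, 143, 141, 142, 142, 87, 67, 71, 86, 101, 110, 117, 124, 129, 133, 135, 137, 138, 138, 137, 135, 132, 130, 125, 120, 112, 101, 86, 116, 142, 141, 140, 141, 134, 122, 107, 139, 139, 138, 139, 141, 143, 143]
```

```bash
python3 - <<'E'
from cell import arm
from h import *
c=arm.calibration("top"); u=np.array([np.cos(np.radians(58)),np.sin(np.radians(58))])
b=ray(c,(239.6,216.9),89)[:2]; p=ray(c,(266.8,233),108)[:2]; d=b-p
print(b,p,"along",d@u,"right",d@[u[1],-u[0]])
E
```

```text
[492.23313995 -97.84505106] [ 451.87905343 -163.58745826] along 77.1371311007949 right -0.6159618058226101
```

The lift is carried, with the pad about 5 mm from the saddle centre (the expected tilt shift), within the 10 mm limit. I'm letting the handle rise gently.

Emit:
arm_command(plan=[[0,0,-0.003,0,0,0],[0,0,-0.004,0,0,0],[0,0,-0.005,0,0,0],[0,0,-0.005,0,0,0],[0.0005,0,-0.005,0,0,0],[0.0005,0,-0.005,0,0,0],[0.001,0,-0.005,0,0,0],[0.001,0,-0.005,0,0,0],[0.001,0,-0.005,0,0,0],[0.0015,0,-0.005,0,0,0],[0.0015,0,-0.005,0,0,0],[0.0015,0,-0.005,0,0,0]])

```text
time_s: 15.38
ee_pos: [392.4, -260.9, 132.4]
orientation: [-2.747, -1.523, 0.0]
wrist_force: [1.0, 1.9, 0.7]
finger_gap: -0.1
grasp_force: 0.7
```

Emit:
arm_command(plan=[[0.0015,0,-0.005,0,0,0],[0.0015,0,-0.005,0,0,0],[0,0,-0.005,0,0,0],[0,0,0,0,0,0],[0,0,0,0,0,0],[0,0,0,0,0,0],[0,0,0,0,0,0],[0,0,0,0,0,0],[0,0,0,0,0,0]])

```text
time_s: 16.13
ee_pos: [393.8, -258.5, 146.8]
orientation: [-2.748, -1.523, 0.0]
wrist_force: [-0.7, -0.0, -0.1]
finger_gap: 0.2
grasp_force: 0.0
```

```bash
python3 - <<'E'
from cell import arm
from h import *
s=arm.get_state();go(s,[393.8,-258.9,145],-32); print(s['wrist_force'])
w=arm.grab_frame("wrist"); cv2.imwrite("pics/w7.png",w[:,:,::-1]); t=arm.grab_frame("top")
cv2.imwrite("pics/t7.png",t[:,:,::-1]); g=cv2.cvtColor(t,cv2.COLOR_RGB2GRAY)
def blob(lo,hi,r):
    y0,y1,x0,x1=r; m=((g[y0:y1,x0:x1]>=lo)&(g[y0:y1,x0:x1]<=hi)).astype(np.uint8)
    n,l,st,ce=cv2.connectedComponentsWithStats(m,connectivity=4); return [(st[i,4],(ce[i]+[x0,y0]).round(1)) for i in range(1,n) if st[i,4]>25]
print("boss",blob(80,135,(210,225,232,246)),"post",blob(163,181,(224,245,256,276)))
wg=cv2.cvtColor(w,cv2.COLOR_RGB2GRAY); print("paddle rows col 250",wg[190:290,252].tolist())
E
```

```text
at 16.1333 [ 393.8 -258.5  146.8] yaw -32.01 zdir [-3.e-04  2.e-04 -1.e+00]
shift in present tool axes [-0.4  0.2  1.8] turn about tool z -0.0
[-0.68080934 -0.04593918 -0.13639603]
boss [(np.int32(34), array([242.5, 218.6]))] post [(np.int32(64), array([264.1, 231.6]))]
paddle rows col 250 [134, 133, 133, 134, 137, 142, 145, 148, 149, 149, 149, 150, 151, 152, 151, 143, 136, 134, 135, 135, 136, 136, 135, 135, 137, 141, 144, 145, 106, 75, 73, 61, 31, 11, 14, 18, 19, 22, 25, 26, 26, 26, 25, 25, 21, 24, 27, 30, 29, 27, 21, 24, 27, 26, 26, 27, 27, 28, 27, 27, 27, 27, 28, 27, 28, 29, 29, 22, 26, 22, 24, 28, 22, 22, 20, 19, 18, 17, 18, 17, 18, 17, 17, 39, 28, 19, 15, 32, 26, 19, 14, 13, 13, 12, 14, 11, 12, 13, 13, 13]
```

```bash
python3 - <<'E'
import cv2,numpy as np
for n in ("t6","t7"):
    g=cv2.cvtColor(cv2.imread(f"pics/{n}.png"),cv2.COLOR_BGR2GRAY)
    m=((g>=160)&(g<=181)).astype(np.uint8); k,l,st,ce=cv2.connectedComponentsWithStats(m,connectivity=4)
    print(n,[(st[i].tolist(),ce[i].round(1).tolist()) for i in range(1,k) if st[i,4]>40 and 255<ce[i][0]<280 and 222<ce[i][1]<248])
print(g[224:244,256:276])
E
```

```text
t6 [([261, 226, 12, 13, 90], [266.4, 232.4])]
t7 [([258, 226, 12, 11, 70], [263.7, 231.7])]
[[165 215 215 214 211 211 209 211 211 211 199 181 185 198 213 214 206 183
  132  78]
 [203 218 217 216 214 213 210 210 202 185 188 183 177 166 161 171 191 158
   83  85]
 [216 216 217 217 216 207 185 182 171 156 160 169 172 172 171 154 133 102
   81  97]
 [215 215 217 216 217 199 153 154 164 165 158 143 134 170 202 173  96  75
   91 106]
 [216 215 215 215 208 174 143 164 173 173 171 163 140 131 174 178  77  80
  102 109]
 [218 217 214 214 200 159 149 174 175 173 175 176 169 155 143 117  77  95
  109 110]
 [216 217 216 206 173 148 164 177 176 173 175 176 176 168 126  72  92 106
  111 111]
 [213 213 207 183 163 157 173 179 176 175 175 174 176 156  95  82 103 109
  110 110]
 [215 213 199 162 160 172 179 179 176 176 175 176 168 130  82  95 110 110
  109 110]
 [216 205 177 165 172 179 178 179 177 176 175 177 157  99  89 105 111 109
  110 111]
 [214 198 167 168 160 170 178 180 177 177 177 164 117  83 101 111 111 109
  112 109]
 [217 198 164 169 151 123 150 172 178 177 169 130  85  99 109 111 111 111
  110 110]
 [217 204 162 145 149 133  97 130 164 174 155  96  89 109 109 110 112 109
  110 109]
 [218 213 200 180 167 144  87  89 114 137 126  79 102 111 111 109 110 110
  110 109]
 [213 206 192 195 182 151 126  95  94  91  91  96 108 110 110 110 108 110
  110 109]
 [217 211 199 184 172 177 184 171 130  77  88 109 111 111 111 111 110 109
  109 109]
 [218 216 213 190 148 171 208 207 173  93 104 111 111 110 111 110 109 111
  108 110]
 [216 218 218 210 178 141 158 176 159 104 110 110 110 111 111 109 110 112
  109 109]
 [219 219 219 219 211 182 144 126 116 110 110 111 111 110 110 110 109 109
  108 109]
 [198 218 220 218 219 213 185 125 105 111 111 109 111 110 110 111 108 109
  110 109]]
```

The boss is back at its starting pixel, and the post's visible edges haven't moved (the arm hides its right side). The handle is up with no force, so I'm pressing again.

Emit:
arm_command(plan=[[0,0,0.004,0,0,0],[0,0,0.004,0,0,0],[0,0,0.004,0,0,0],[-0.001,0,0.004,0,0,0],[-0.0015,0,0.004,0,0,0],[-0.0015,0,0.004,0,0,0],[-0.0015,0,0.004,0,0,0],[-0.001,0,0.004,0,0,0],[-0.001,0,0.004,0,0,0],[-0.001,0,0.004,0,0,0],[-0.001,0,0.004,0,0,0],[-0.0007,0,0.004,0,0,0]])

```text
time_s: 17.23
ee_pos: [388.6, -267.2, 98.7]
orientation: [-2.748, -1.523, -0.001]
wrist_force: [2.6, 2.7, 3.6]
finger_gap: 0.1
grasp_force: 2.3
```

Emit:
arm_command(plan=[[-0.0005,0,0.004,0,0,0],[-0.0005,0,0.004,0,0,0],[-0.0003,0,0.004,0,0,0],[0,0,0.003,0,0,0],[0,0,0.003,0,0,0],[0,0,0.002,0,0,0],[0,0,0.001,0,0,0],[0,0,0,0,0,0],[0,0,0,0,0,0],[0,0,0,0,0,0]])

```text
time_s: 18.07
ee_pos: [388.0, -268.3, 78.0]
orientation: [2.747, 1.523, 0.0]
wrist_force: [0.2, 3.6, 5.5]
finger_gap: -0.1
grasp_force: 3.0
```

Emit:
arm_command(plan=[[0,0,0.001,0,0,0],[0,0,0.001,0,0,0],[0,0,0,0,0,0],[0,0,0,0,0,0],[0,0,0,0,0,0],[0,0,0,0,0,0],[0,0,0,0,0,0],[0,0,0,0,0,0]])

```text
time_s: 18.73
ee_pos: [388.1, -268.5, 76.6]
orientation: [2.747, 1.523, 0.001]
wrist_force: [-3.0, 4.7, 20.8]
finger_gap: 0.2
grasp_force: 10.3
```

```bash
python3 - <<'E'
from cell import arm
from h import *
s=arm.get_state(); print(s['time_s'],s['ee_pos'],s['wrist_force'])
t=arm.grab_frame("top"); g=cv2.cvtColor(t,cv2.COLOR_RGB2GRAY); g0=cv2.cvtColor(cv2.imread("pics/t6.png"),cv2.COLOR_BGR2GRAY)
for q in (g0,g):
    m=(q[210:224,232:244]<135).astype(np.uint8); k,l,st,ce=cv2.connectedComponentsWithStats(m,connectivity=4)
    print([(st[i,4],(ce[i]+[232,210]).round(2)) for i in range(1,k) if st[i,4]>15])
print("diff near hotplate/jack",np.abs(g[160:240,150:270].astype(int)-g0[160:240,150:270]).mean())
E
```

```text
18.7333 [ 388.08890185 -268.46390868   76.62374653] [-2.95449099  4.74824318 20.75811547]
[(np.int32(33), array([239.52, 216.61]))]
[(np.int32(35), array([239.77, 216.86]))]
diff near hotplate/jack 2.4583333333333335
```

The handle is at its stop with about 21 N, and the hotplate sits in the same lifted pose as on the first press. I'm handing the job in.

```bash
python3 -c "
from cell import arm
print(arm.sign_off())"
```

```text
the job is handed in; nothing more can be done
None
```

The job is handed in with the jack under the lift pad (about 5 mm off centre by camera, limit 10 mm), the seating press done, and the handle held at its stop with about 21 N so the jack carries the tongue side; the sign-off gave no verdict.

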